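# Find the clocking of a keyed tube block and seat it in its holder

### The job

Pick up the aluminium tube block by its black handle, put it into the round well of the blue block holder, and turn it to and fro under light pressure until the notch under its red mark finds the key at the bottom of the well and the block drops fully home, its flange flat on the holder. The key is not at the holder's white mark but somewhere between 8 and 55 degrees anticlockwise of it, seen from above: feel for it gently, never pressing or twisting hard (keep to less than about 20 N). Leave the block seated and released, without disturbing the timer, the blue marker or the tape roll.

Things in the scene. Friction and masses are not known exactly. Their poses are not given: they have to be found in the camera images.
- block: loose aluminium tube block, about 0.35 kg. Origin: centre of its underside, z up. From below: round spigot 56 mm in diameter, 30 mm long; flange 80 mm in diameter, z = 30 to 38 mm, with eight dark tube holes on top; black handle bar in the middle. The spigot's lower 12 mm has one notch, 12.5 mm wide, from the rim in to radius 14 mm, on the block's -x side, under the red mark
- handle (a point): centre of the black handle bar, 62 mm above the block's underside, a good height for the middle of the finger pads. The bar is 40 mm long along the block's x, 12 mm thick along its y (grip it across y) and reaches from the flange (38 mm) to 72 mm above the underside
- block_mark (a point): red mark on the block's flange, on its -x side, right above the notch; 35 mm from the axis, 38 mm above the underside
- holder: block holder, fixed to the bench: white housing 130 x 120 x 15 mm, on it a square blue plate 110 x 110 mm with its top at z = 47 mm and a blind round well in the middle. Origin: centre of its underside on the bench, z up. An unaligned block rests on the key in the well, flange about 9 mm above the plate. Home, flange on the plate, the block's origin is 17 mm above this origin
- well_mouth (a point): centre of the well's mouth, level with the holder's top. The well is 58 mm in diameter (1 mm play all round the spigot), slightly chamfered, 31 mm deep. On its floor stands one steel key, 8.5 mm wide, 10 mm high, from radius 16.5 mm out to the wall
- holder_mark (a point): white index line on the holder's top, on its -x side, 43.5 mm from the well's axis. The key cannot be moved; it stands 8 to 55 degrees (0.15 to 0.95 rad) anticlockwise of this line seen from above (positive turn about z), at an angle that differs each time and is not measured. When the block's notch is over the key to within about 4 degrees, the block can go down the last 9 mm
- timer: white bench timer, 60 x 64 x 19 mm, loose bystander; origin at the centre of its underside
- marker_blue: blue and white marker pen, 137 x 11 x 12 mm, loose bystander; origin at the middle of its underside
- label_tape: roll of yellow tape lying flat, 68 mm in diameter, 19 mm high, loose bystander; origin at the centre of its underside
Not all that is in view belongs to the job. What is shaped like the block but yellow is not meant. Leave any turquoise look-alike of the holder alone.

How it is judged:
On the way, in this order (a step that is already met when the one before it is completed fails the run):
1. the block is lifted clear of the bench (height (world z) of block above 0.045 m), for 0.1 s.
2. the block is fully home in the well (horizontal distance between block and well_mouth below 0.003 m and z of block in the frame of holder below 0.0195 m), for 0.2 s.
At the end, for the whole second after the job is handed in: The block is in the well within 3 mm of its axis, fully home (its origin less than 19.5 mm above the holder's origin; 17 mm is home), upright within 0.05 rad, at rest and released (all of step 2 and angle between block's own z axis and vertical below 0.05 rad and linear speed of block below 0.02 m/s and contact force between the fingers and block below 0.1 N); the robot touches nothing.
It fails at once if the block is forced against the holder or its key with more than 50 N, all contacts added up (a 20 N push on the handle makes about 30 N) (contact force between block and holder above 50 N).
It fails at once if the robot itself presses on the holder with more than 25 N (contact force between the arm and holder above 25 N).
It fails at once if the block is tipped over (angle between block's own z axis and vertical above 0.6 rad).
It fails at once if the timer, the blue marker or the tape roll is moved by more than 30 mm (distance of any of timer, marker_blue, label_tape from where it was at the start of the episode above 0.03 m).
It also fails if it takes over 54 s, if anything falls off the work surface, if the arm or the gripper's body presses on something with over 40 N, if the wrist force passes 120 N, or if a joint passes its speed limit or range.

### The arm

A 7-joint arm with a two-finger parallel gripper is mounted at the origin on a cart in front of the work surface, level with it; the furniture and walls round the work are solid. World frame = base frame: x ahead of the robot, y to its left, z up, the work surface at z = 0. Lengths are in m, angles in rad, forces in N, time in s.
With the tool pointing down it reaches from about 0.35 to 0.9 m from the base axis. Payload 8.1 kg.
Tool frame: the origin (TCP) lies midway between the tips of the shut fingers; the grasp point (between the pads) lies 19 mm behind it; z points along the fingers, y is the line along which they close (so a half turn about z gives the same grasp; the last joint's range is limited). The gripper opens to 92 mm and grips with 3 to 60 N. Pads are 19 mm wide; open, the fingers measure 130 mm over their backs; the gripper's body (75 mm by 190 mm) begins 47 mm behind the grasp point.
Start: joints at [-1.387, 0.434, 0.025, 1.573, -0.012, 1.134, -0.075], TCP at [0.177, 0.599, 0.227] pointing down, gripper open.
Joint ranges: [-2.62, 2.62], [-0.44, 2.09], [-1.27, 1.32], [0.08, 2.57], [-1.32, 4.46], [0.12, 2], [-2.74, 2.74]. Speed limits (rad/s): [2.22, 2.22, 3.01, 3.01, 3.14, 3.14, 3.14].

### API

Orientations are given as a rotation vector (axis times angle).
In Python, from cell import observe, get_image, camera_model, sign_off, recognise, silhouettes gives the robot as it stands.
- The arm moves only by the tool apply_moves, never from a script. Its argument "motion" is a list of rows, each an object of numbers: "x", "y", "z": the shift along the world's x, y, z in cm; "yaw": the turn about the world's z in degrees; "hand": the opening, from -1 (shut) to 1 (fully open), so that 0 is half open. In form: [{"x": .., "y": .., "z": .., "yaw": .., "hand": ..}, ...]. A call has 1 to 10 rows; each row is the pose to reach, as a shift and turn from the pose commanded when the call began; what a row does not reach only later rows make up. A row lasts 1/8 s, in which the tool goes at most 62.5 mm and 10.7 degrees, less where a joint would pass 70% of its speed; a pose out of reach is approached as far as the arm can. A call with a gripper value outside its range is refused whole. The fingers move at their own pace and stop on an object; "newtons" is the grip in N (left out, the last holds). Time passes only in rows, so rows that repeat a pose let the fingers close. It gives the time, the measured TCP pose, the force, the opening and the grip force at its end, in the units of the state.
- observe(): the state, without advancing time (a new reading comes with each control period).
- get_image(name): name is "side" or "top"; returns the picture (400x640x3 uint8, blue, green, red); there is no depth.
- camera_model(name): a dict with "camera_matrix" (3x3 intrinsics, pixels), "T" (4x4, takes a point from camera to world coordinates). Camera axes: x right, y up, looking along -z (the intrinsics and any distortion apply to the point x, -y, -z); pixel columns grow to the right and rows downward; lengths in m; the calibration is good to about 2 mm. A picture is of the moment at which its call begins. camera_model takes no time and is no camera call.
- sign_off(): hands the job in; it is judged then, once.
Trained networks look in the newest picture that a camera, given by its name, has taken for a name from the list of things; names that differ only in an ending like _2 or _b are one class to them, and where a whole thing is asked for, a point or a joint stands for the part that bears it (a point fixed in the world has none). Each returns a list of dicts, best first, with "p" (0 to 1); they miss things now and then, are a little off and sometimes report something else, mostly with a low value. They report only what shows in the picture. A call takes as long as a camera call. They do not tell look-alikes from the thing itself.
- recognise(query, camera): "rect" ([left, top, right, bottom] in pixels, round what is visible of it).
- silhouettes(query, camera): "mask" (400x640 bool, what is visible of it) and "rect" ([left, top, right, bottom] in pixels, round what is visible of it).
The state is a dict: "clock": time; "joints": joint angles; "dq": joint speeds; "joint_efforts": joint torques, N m; "position": TCP position; "ee_rot": TCP orientation; "force": force on the tool from outside, world axes, zero at the start; "ft_torque": the same for the moment, N m; "width": opening from 0.0 (shut) to 1.0 (fully open); "gripper_force": force on a finger pad.
Only numpy, scipy, OpenCV 4.12 (cv2) and the standard library are available. Lean on these libraries where they do the work, as an engineer would, in place of code of your own. Each camera call takes 0.05 s, during which the arm holds its last target. There are 200 camera calls.

## Working session

There is one attempt and no reset: what is moved stays moved. The work goes in short steps, Python scripts to look and compute and a tool call to move; the robot and the scene stay as the last step left them, time stands still between calls to the robot, and variables do not carry over. Pictures are saved under pics/ and viewed, at most 10 in all, crops included, and the job is handed in when it is done.

Besides the shell and the picture viewer there is one more tool, called after ">>>" as name(argument=value, ...), one argument or row to a line, values as JSON. apply_moves: Moves the arm, as the interface text tells. Its arguments: {"type":"object","properties":{"motion":{"type":"array","items":{"type":"object","properties":{"x":{"type":"number"},"y":{"type":"number"},"z":{"type":"number"},"yaw":{"type":"number"},"hand":{"type":"number"}}}},"newtons":{"type":"number"}},"required":["motion"]}

```bash
mkdir -p pics
cat > h.py <<'E'
import numpy as np, cv2
from cell import *
def ray(cam,u,v):
    m=camera_model(cam);K=np.array(m["camera_matrix"]);T=np.array(m["T"])
    p=np.linalg.solve(K,[u,v,1.]);d=T[:3,:3]@np.array([p[0],-p[1],-p[2]])
    return T[:3,3],d
def at(cam,u,v,z):
    o,d=ray(cam,u,v);return (o+d*(z-o[2])/d[2])[:2]
def proj(cam,P):
    m=camera_model(cam);K=np.array(m["camera_matrix"]);T=np.array(m["T"])
    c=T[:3,:3].T@(np.array(P)-T[:3,3]);q=K@np.array([c[0],-c[1],-c[2]]);return q[:2]/q[2]
E
python3 - <<'E'
from h import *
for c in("top","side"):
    cv2.imwrite(f"pics/{c}0.png",get_image(c))
    m=camera_model(c);print(c,list(m),np.round(m["T"],3).tolist(),np.round(m["camera_matrix"],1).tolist())
    for q in("block","holder","handle","block_mark","holder_mark","timer","marker_blue","label_tape"):
        print(q,[(round(r["p"],2),np.round(r["rect"]).tolist()) for r in recognise(q,c)])
print(observe())
E
```

```text
top ['camera_matrix', 'T'] [[0.014, 0.992, -0.126, 0.334], [-1.0, 0.01, -0.026, 0.158], [-0.025, 0.126, 0.992, 1.082], [0.0, 0.0, 0.0, 1.0]] [[470.2, 0.0, 327.6], [0.0, 470.2, 196.6], [0.0, 0.0, 1.0]]
block [(0.89, [268.0, 252.0, 309.0, 285.0]), (0.74, [271.0, 188.0, 303.0, 223.0]), (0.21, [356.0, 122.0, 412.0, 180.0])]
holder [(0.77, [382.0, 215.0, 438.0, 273.0]), (0.68, [257.0, 111.0, 286.0, 139.0]), (0.58, [355.0, 122.0, 415.0, 180.0])]
handle [(0.88, [269.0, 186.0, 304.0, 221.0]), (0.88, [268.0, 248.0, 300.0, 287.0])]
block_mark [(0.84, [270.0, 250.0, 303.0, 287.0]), (0.61, [270.0, 185.0, 306.0, 222.0])]
holder_mark [(0.94, [381.0, 214.0, 438.0, 276.0]), (0.82, [355.0, 119.0, 414.0, 180.0])]
timer [(0.64, [312.0, 106.0, 341.0, 133.0])]
marker_blue [(0.82, [341.0, 215.0, 351.0, 268.0])]
label_tape [(0.82, [257.0, 112.0, 286.0, 140.0])]
side ['camera_matrix', 'T'] [[-1.0, -0.005, 0.008, 0.499], [0.009, -0.461, 0.887, 0.952], [-0.001, 0.887, 0.461, 0.453], [0.0, 0.0, 0.0, 1.0]] [[392.2, 0.0, 321.3], [0.0, 392.2, 198.8], [0.0, 0.0, 1.0]]
block [(0.91, [392.0, 209.0, 434.0, 252.0]), (
[... 556 characters left out ...]
264.0])]
{'clock': 0.9, 'joints': array([-1.38659085,  0.43452327,  0.02500834,  1.5732144 , -0.01160335,
        1.13404567, -0.07512071]), 'dq': array([ 0.00032614, -0.00174755,  0.00112184,  0.0003532 , -0.00039581,
        0.00052592,  0.00047418]), 'joint_efforts': array([-8.03412854e-05, -6.67664480e+01,  9.83878635e-01, -3.14808190e+01,
       -6.06437889e-02,  3.30772006e-02,  3.89734316e-05]), 'position': array([0.17683376, 0.59944918, 0.22672189]), 'ee_rot': array([ 4.49147421e-01,  3.10930988e+00, -7.25648255e-05]), 'force': array([-0.41734108,  0.1809698 ,  0.28855775]), 'ft_torque': array([-0.0347432 ,  0.02294223,  0.0137747 ]), 'gripper_force': 0.0, 'width': 1.001962938956664}
```

Run:
```python
import cv2,numpy as np
t=cv2.imread("pics/top0.png");s=cv2.imread("pics/side0.png")
a=cv2.resize(t[95:295,245:445],None,fx=3,fy=3,interpolation=cv2.INTER_CUBIC)
cv2.imwrite("pics/tc.png",a)
b=cv2.resize(s[145:270,220:445],None,fx=3.5,fy=3.5,interpolation=cv2.INTER_CUBIC)
cv2.imwrite("pics/sc.png",b)
```

```text
(no output)
```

View pics/tc.png

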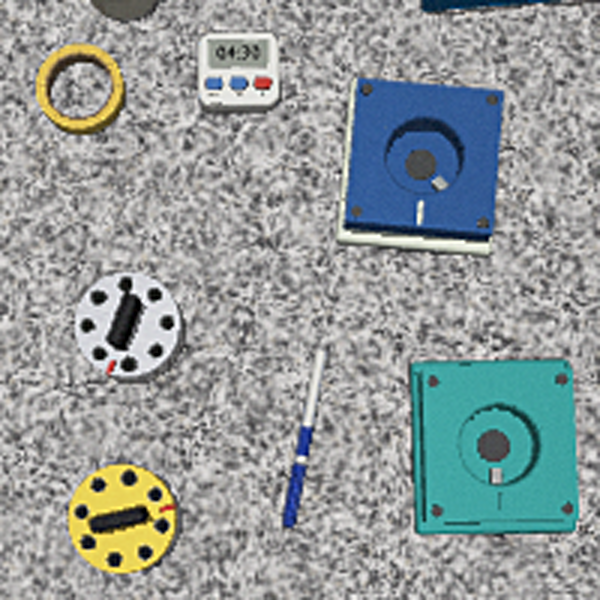

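View pics/sc.png

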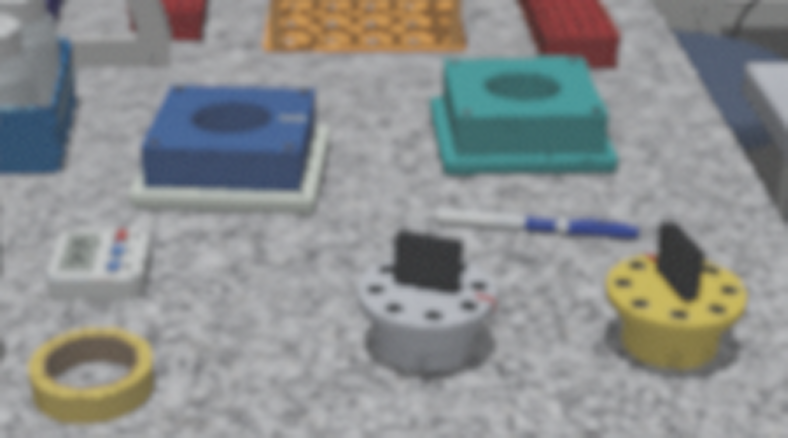

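Candidates: silver block at top px (288,203) versus the yellow look-alike at (286,267). Blue holder with white mark at (385,148) versus turquoise at (411,244). I choose silver and blue. The crop also shows the steel key in the blue well at about px (391,156).

Run:
```python
from h import *
from scipy.optimize import least_squares
t=cv2.imread("pics/top0.png");s=cv2.imread("pics/side0.png")
C=lambda x,y:(245+(x+.5)/3-.5,95+(y+.5)/3-.5)
# block flange: bright low-sat pixels vs. silhouettes
def big(img,box,lo):pass
for cam in("top","side"):
    for q in("block","handle","block_mark","holder","holder_mark"):
        for r in silhouettes(q,cam):
            m=r["mask"];ys,xs=np.nonzero(m);print(cam,q,round(r["p"],2),np.round(r["rect"]).tolist(),m.sum(),xs.mean().round(1),ys.mean().round(1))
# colour masks in the top picture
hsv=cv2.cvtColor(t,cv2.COLOR_BGR2HSV)
def cen(mask,x0,y0,x1,y1):
    ys,xs=np.nonzero(mask[y0:y1,x0:x1]);return xs.mean()+x0,ys.mean()+y0,len(xs),np.c_[xs+x0,ys+y0]
V=hsv[...,2];S=hsv[...,1];H=hsv[...,0]
h=cen((V<70),277,190,295,214);print("dark handle+holes",h[:3])
m=((V<60)&(np.indices(V.shape)[1]>0)).astype(np.uint8)
n,l,st,ce=cv2.connectedComponentsWithStats(m[185:225,268:308])
i=1+np.argmax(st[1:,4]);ys,xs=np.nonzero(l==i);xs=xs+268;ys=ys+185
W=np.array([at("top",a,b,.072) for a,b in zip(xs,ys)]);c=W.mean(0);w,v=np.linalg.eigh(np.cov(W.T))
print("handle top-ish c",c,"axis deg",np.degrees(np.arctan2(v[1,1],v[0,1])),len(xs),np.sqrt(w*12))
r=cen((S>110)&((H<8)|(H>172)),270,205,300,225);print("red",r[:3],at("top",r[0],r[1],.038))
# flange circle by clicked extremes (crop)
P=[at("top",*C(x,y),.038) for x,y in((75,328),(129,272),(182,322),(130,381),(91,290),(167,287),(92,366),(167,362))]
f=lambda p:[np.hypot(*(q-p[:2]))-.040 for q in P]
o=least_squares(f,[.5,.2]);print("flange centre",o.x,np.round(o.fun,4))
# holder plate corners at z=.047
Q=[at("top",*C(x,y),.047) for x,y in((359,78),(503,91),(491,237),(343,227))]
print("plate",np.round(Q,4).tolist(),"c",np.mean(Q,0),[np.hypot(*(Q[i]-Q[i-1])).round(4) for i in range(4)])
for x,y,z in((424,115,.047),(418,200,.047),(420,223,.047),(420,213,.047),(439,183,.026),(432,180,.026),(447,184,.026),(420,165,.016)):print(x,y,at("top",*C(x,y),z))
```

```text
top block 0.85 [272.0, 252.0, 306.0, 285.0] 1005 285.3 267.1
top block 0.63 [271.0, 187.0, 302.0, 221.0] 952 286.9 202.6
top handle 0.8 [269.0, 186.0, 307.0, 220.0] 1016 287.0 202.6
top handle 0.67 [269.0, 248.0, 304.0, 285.0] 1049 285.3 267.5
top block_mark 0.88 [271.0, 250.0, 301.0, 285.0] 1000 284.9 267.3
top block_mark 0.74 [269.0, 188.0, 307.0, 220.0] 985 286.9 202.9
top holder 0.83 [354.0, 118.0, 412.0, 178.0] 2885 384.4 150.1
top holder 0.62 [380.0, 216.0, 438.0, 273.0] 3253 409.3 243.5
top holder_mark 0.7 [356.0, 122.0, 413.0, 178.0] 2907 384.6 150.1
top holder_mark 0.56 [385.0, 215.0, 439.0, 278.0] 3122 408.9 243.4
side block 0.73 [260.0, 167.0, 315.0, 204.0] 1887 286.1 187.4
side block 0.65 [320.0, 210.0, 361.0, 248.0] 1127 341.5 230.0
side block 0.64 [391.0, 210.0, 433.0, 249.0] 1131 412.6 230.6
side handle 0.95 [398.0, 207.0, 432.0, 250.0] 1054 412.3 230.6
side handle 0.65 [324.0, 211.0, 360.0, 250.0] 1099 341.7 230.4
side block_mark 0.82 [395.0, 206.0, 431.0, 251.0] 1084 412.4 230.5
side block_mark 0.64 [322.0, 212.0, 361.0, 250.0] 1136 341.6 229.6
side holder 0.8 [258.0
[... 339 characters left out ...]
sh c [0.45178862 0.27423955] axis deg 169.42046526186715 129 [0.0152272  0.04604375]
red (np.float64(282.0), np.float64(216.0), 9) [0.42105717 0.28674406]
flange centre [0.44963301 0.27494879] [ 0.0003  0.0008 -0.0001  0.0011 -0.0005  0.0008  0.0003 -0.0005]
plate [[0.6386, 0.1045], [0.6293, -0.0035], [0.5179, 0.0064], [0.5245, 0.116]] c [0.57757428 0.05583131] [np.float64(0.1147), np.float64(0.1084), np.float64(0.1118), np.float64(0.1098)]
424 115 [0.61035718 0.05570193]
418 200 [0.54539338 0.0602857 ]
420 223 [0.52800831 0.0588282 ]
420 213 [0.53556369 0.05881604]
439 183 [0.56299097 0.0423544 ]
432 180 [0.56527449 0.04765798]
447 184 [0.56226584 0.03629077]
420 165 [0.57916201 0.05579011]
```

Run:
```python
import cv2
t=cv2.imread("pics/top0.png")
a=cv2.resize(t[115:185,350:420],None,fx=8,fy=8,interpolation=cv2.INTER_CUBIC)
cv2.imwrite("pics/well.png",a)
```

```text
(no output)
```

View pics/well.png

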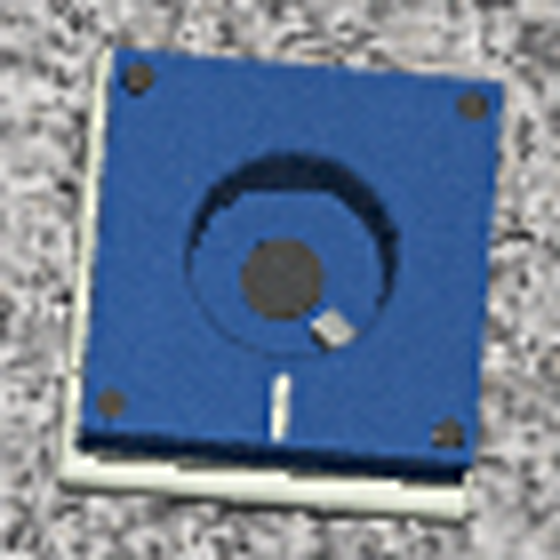

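Run:
```python
from h import *
C=lambda x,y:(245+(x+.5)/3-.5,95+(y+.5)/3-.5)
D=lambda x,y:(350+(x+.5)/8-.5,115+(y+.5)/8-.5)
c=np.array([.4497,.2749])
Hs=np.array([at("top",*C(*p),.038) for p in((98,297),(125,285),(155,294),(167,322),(158,352),(129,363),(99,354),(88,325))])
c2=Hs.mean(0);a=np.degrees(np.arctan2(*(Hs-c2).T[::-1]));k=np.exp(1j*np.radians(a*8))
print("holes c",c2,np.hypot(*(Hs-c2).T).round(4),"ring angle mod45",np.degrees(np.angle(k.mean()))/8,a.round(1))
for z in(.072,):
  e=[at("top",*C(*p),z) for p in((122,294),(141,294),(127,347),(107,347))];print("handle top corners",np.round(e,4).tolist())
mo=np.array([at("top",*D(*p),.047) for p in((184,254),(398,254),(291,152),(291,356))]);m=np.mean([mo[:2].mean(0),mo[2:].mean(0)],0)
print("mouth",m,(mo-m).round(4).tolist())
fl=at("top",*D(282,279),.016);print("floor hole",fl)
l=[at("top",*D(*p),.047) for p in((284,376),(278,440))];print("mark",l)
for w in(m,fl,(m+fl)/2):
  mk=np.mean(l,0)-w;A=np.degrees(np.arctan2(mk[1],mk[0]))
  print("w",w,"mark r,ang",np.hypot(*mk),A%360)
  for p in((333,328),(317,322),(350,325),(325,345)):
    q=at("top",*D(*p),.026)-w;print("  key",p,np.hypot(*q).round(4),(np.degrees(np.arctan2(q[1],q[0]))%360).round(1))
s=observe();R=cv2.Rodrigues(s["ee_rot"])[0];print(R.round(3).tolist(),"tool y ang",np.degrees(np.arctan2(R[1,1],R[0,1])))
```

```text
holes c [0.45118953 0.27601922] [0.0302 0.0294 0.0304 0.0297 0.0313 0.0293 0.0307 0.0295] ring angle mod45 3.4026220020424183 [  48.3    4.9  -41.6  -86.6 -131.6 -176.2  137.8   92.2]
handle top corners [[0.4691, 0.2766], [0.4693, 0.2628], [0.4306, 0.272], [0.4305, 0.2865]]
mouth [0.5797764  0.05591254] [[-0.0003, 0.0299], [0.0002, -0.0299], [0.0293, -0.0001], [-0.0292, 0.0]]
floor hole [0.57970486 0.05545349]
mark [array([0.54489262, 0.05791912]), array([0.52672758, 0.05961766])]
w [0.5797764  0.05591254] mark r,ang 0.044058954515954124 176.28355239910212
  key (333, 328) 0.0217 220.2
  key (317, 322) 0.0176 212.5
  key (350, 325) 0.0245 230.3
  key (325, 345) 0.0245 208.5
w [0.57970486 0.05545349] mark r,ang 0.044019753671754834 175.68125955248343
  key (333, 328) 0.0213 219.4
  key (317, 322) 0.0173 211.3
  key (350, 325) 0.0241 229.7
  key (325, 345) 0.0242 207.7
w [0.57974063 0.05568301] mark r,ang 0.044038745790777434 175.98254000708107
  key (333, 328) 0.0215 219.8
  key (317, 322) 0.0174 211.9
  key (350, 325) 0.0243 230.0
  key (325, 345) 0.0243 208.1
[[-0.959, 0.283, -0.0], [0.283, 0.959, 0.0], [0.0, 0.0, -1.0]] tool y ang 73.56067504170657
```

Key seen at about 219° world (≈43° from the white mark). Block centre ≈ (0.450, 0.275), its red mark at ≈161°. Moving above the handle.

>>> apply_moves(
  motion=[
    {"x":4,"y":-4.7,"z":0,"yaw":0},
    {"x":9.5,"y":-11.3,"z":0,"yaw":-1},
    {"x":15,"y":-17.8,"z":0,"yaw":-2},
    {"x":21,"y":-25,"z":0,"yaw":-2.5},
    {"x":25,"y":-29.7,"z":-2,"yaw":-2.5},
    {"x":27.3,"y":-32.4,"z":-6,"yaw":-2.5},
    {"x":27.3,"y":-32.4,"z":-10,"yaw":-2.5},
    {"x":27.3,"y":-32.4,"z":-10,"yaw":-2.5},
    {"x":27.3,"y":-32.4,"z":-10,"yaw":-2.5},
    {"x":27.3,"y":-32.4,"z":-10,"yaw":-2.5},
  ],
)

```text
schema error: expected keys x, y, z, yaw, hand
```

>>> apply_moves(
  motion=[
    {"x":4,"y":-4.7,"z":0,"yaw":0,"hand":1},
    {"x":9.5,"y":-11.3,"z":0,"yaw":-1,"hand":1},
    {"x":15,"y":-17.8,"z":0,"yaw":-2,"hand":1},
    {"x":21,"y":-25,"z":0,"yaw":-2.5,"hand":1},
    {"x":25,"y":-29.7,"z":-2,"yaw":-2.5,"hand":1},
    {"x":27.3,"y":-32.4,"z":-6,"yaw":-2.5,"hand":1},
    {"x":27.3,"y":-32.4,"z":-10,"yaw":-2.5,"hand":1},
    {"x":27.3,"y":-32.4,"z":-10,"yaw":-2.5,"hand":1},
    {"x":27.3,"y":-32.4,"z":-10,"yaw":-2.5,"hand":1},
    {"x":27.3,"y":-32.4,"z":-10,"yaw":-2.5,"hand":1},
  ],
)

```text
clock: 2.65
position: [0.4497, 0.2768, 0.1276]
ee_rot: [0.515, 3.099, 0.002]
force: [0.0, -0.0, 0.5]
width: 1.002
gripper_force: 0.0
```

Run:
```python
from h import *
t=get_image("top");s=get_image("side");print(observe()["position"].round(4))
a=cv2.resize(t[150:240,240:330],None,fx=4.4,fy=4.4,interpolation=cv2.INTER_CUBIC)
b=cv2.resize(s[165:255,300:390],None,fx=4.4,fy=4.4,interpolation=cv2.INTER_CUBIC)
cv2.imwrite("pics/hov.png",np.hstack([a,b]))
```

```text
[0.4497 0.2771 0.1279]
```

View pics/hov.png

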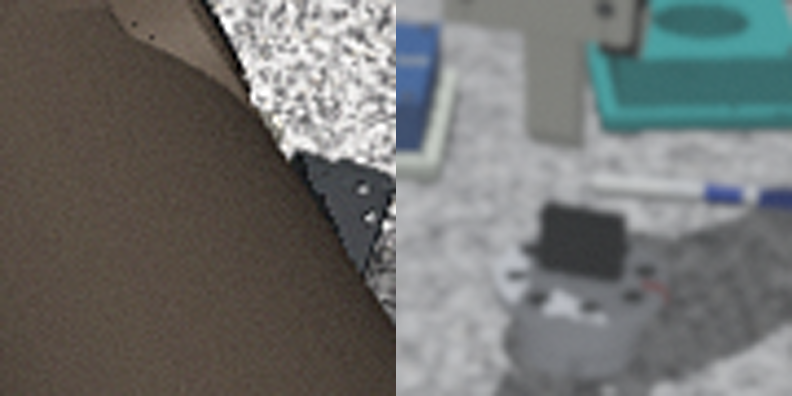

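Run:
```python
from h import *
S=lambda x,y:(300+(x-396+.5)/4.4-.5,165+(y+.5)/4.4-.5)
for c,yaw in(((.4502,.275),-19),((.4502,.275),-15)):
  a=np.radians(yaw);ux=np.array([np.cos(a),np.sin(a)]);uy=np.array([-ux[1],ux[0]])
  for sx,sy,z in((1,1,.072),(-1,1,.072),(1,1,.038),(-1,1,.038),(-1,-1,.072)):
    p=np.array(c)+sx*.02*ux+sy*.006*uy;print(yaw,sx,sy,z,proj("side",[*p,z]).round(1))
  print("mark",proj("side",[*(np.array(c)-.035*ux),.038]).round(1))
print("img TL,TR,BL,BR",*[np.round(S(*p),1) for p in((543,203),(627,213),(540,267),(622,280))],"mark",np.round(S(654,289),1))
p=np.array([.4497,.2771]);u=np.array([np.cos(np.radians(71)),np.sin(np.radians(71))])
for d in(.046,.06):print("tip",d,proj("side",[*(p+d*u),.128]).round(1),"img",np.round(S(555,140),1))
```

```text
-19 1 1 0.072 [332.4 211.8]
-19 -1 1 0.072 [352. 215.]
-19 1 1 0.038 [332.2 226.5]
-19 -1 1 0.038 [351.4 229.8]
-19 -1 -1 0.072 [353.5 212.2]
mark [359.4 229.6]
-15 1 1 0.072 [332.4 212.2]
-15 -1 1 0.072 [352.3 214.7]
-15 1 1 0.038 [332.2 226.9]
-15 -1 1 0.038 [351.7 229.5]
-15 -1 -1 0.072 [353.4 211.8]
mark [359.7 229. ]
img TL,TR,BL,BR [333.  210.8] [352.1 213. ] [332.3 225.3] [351.  228.2] mark [358.2 230.3]
tip 0.046 [337.2 197.4] img [335.8 196.4]
tip 0.06 [334.9 200.8] img [335.8 196.4]
```

Both views agree with the block pose to about 1 px: handle at crop (584,240), finger above. Descend and grip.

>>> apply_moves(
  motion=[
    {"x":0,"y":-0.2,"z":-3,"yaw":0,"hand":1},
    {"x":0,"y":-0.2,"z":-6,"yaw":0,"hand":1},
    {"x":0,"y":-0.2,"z":-8.4,"yaw":0,"hand":1},
    {"x":0,"y":-0.2,"z":-8.4,"yaw":0,"hand":1},
    {"x":0,"y":-0.2,"z":-8.4,"yaw":0,"hand":-0.5},
    {"x":0,"y":-0.2,"z":-8.4,"yaw":0,"hand":-1},
    {"x":0,"y":-0.2,"z":-8.4,"yaw":0,"hand":-1},
    {"x":0,"y":-0.2,"z":-8.4,"yaw":0,"hand":-1},
    {"x":0,"y":-0.2,"z":-8.4,"yaw":0,"hand":-1},
    {"x":0,"y":-0.2,"z":-8.4,"yaw":0,"hand":-1},
  ],
  newtons=25,
)

```text
clock: 4.0
position: [0.4498, 0.2734, 0.0427]
ee_rot: [-0.517, -3.099, 0.0]
force: [0.4, 0.7, 0.1]
width: 0.398
gripper_force: 0.0
```

>>> apply_moves(
  motion=[
    {"x":0,"y":0,"z":0,"yaw":0,"hand":-1},
    {"x":0,"y":0,"z":0,"yaw":0,"hand":-1},
    {"x":0,"y":0,"z":0,"yaw":0,"hand":-1},
    {"x":0,"y":0,"z":0,"yaw":0,"hand":-1},
    {"x":0,"y":0,"z":0,"yaw":0,"hand":-1},
  ],
)

```text
clock: 4.62
position: [0.4497, 0.2735, 0.0427]
ee_rot: [-0.517, -3.099, 0.0]
force: [-0.8, 0.5, -1.2]
width: 0.127
gripper_force: 25.0
```

>>> apply_moves(
  motion=[
    {"x":0,"y":0,"z":2,"yaw":0,"hand":-1},
    {"x":0,"y":0,"z":5,"yaw":0,"hand":-1},
    {"x":0,"y":0,"z":9,"yaw":0,"hand":-1},
    {"x":2,"y":-3,"z":9,"yaw":9,"hand":-1},
    {"x":4,"y":-7,"z":9,"yaw":18,"hand":-1},
    {"x":6.5,"y":-11,"z":9,"yaw":27,"hand":-1},
    {"x":9,"y":-15,"z":9,"yaw":36,"hand":-1},
    {"x":11,"y":-19,"z":9,"yaw":45,"hand":-1},
    {"x":12.5,"y":-21,"z":9,"yaw":52,"hand":-1},
    {"x":12.9,"y":-21.8,"z":9,"yaw":58,"hand":-1},
  ],
)

```text
clock: 5.88
position: [0.5791, 0.0526, 0.1321]
ee_rot: [1.05, -2.959, 0.001]
force: [0.5, 0.7, -3.2]
width: 0.125
gripper_force: 25.0
```

>>> apply_moves(
  motion=[
    {"x":0,"y":0,"z":0,"yaw":0,"hand":-1},
    {"x":0,"y":0,"z":0,"yaw":0,"hand":-1},
    {"x":0,"y":0,"z":0,"yaw":0,"hand":-1},
  ],
)

```text
clock: 6.25
position: [0.5784, 0.0564, 0.1327]
ee_rot: [1.05, -2.96, -0.001]
force: [0.1, 1.0, -3.3]
width: 0.132
gripper_force: 25.0
```

Run:
```python
from h import *
t=get_image("top");s=get_image("side");o=observe();print(o["position"].round(4),o["joints"].round(2),o["force"].round(2))
R=cv2.Rodrigues(o["ee_rot"])[0];print(np.degrees(np.arctan2(R[1,1],R[0,1])),R[:,2].round(4))
a=cv2.resize(t[100:190,340:430],None,fx=4.4,fy=4.4,interpolation=cv2.INTER_CUBIC)
b=cv2.resize(s[130:220,240:330],None,fx=4.4,fy=4.4,interpolation=cv2.INTER_CUBIC)
cv2.imwrite("pics/over.png",np.hstack([a,b]))
```

```text
[0.5786 0.0562 0.1328] [-0.17  0.46 -0.03  1.79  0.02  0.89  2.05] [ 0.56  0.13 -3.75]
129.0834593883391 [-1.e-04  1.e-04 -1.e+00]
```

View pics/over.png

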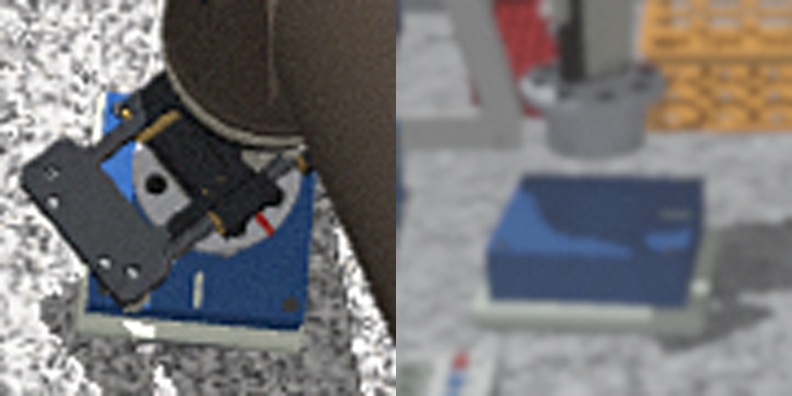

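Run:
```python
from h import *
from scipy.optimize import least_squares
D=lambda x,y:(340+(x+.5)/4.4-.5,100+(y+.5)/4.4-.5)
S=lambda x,y:(240+(x-396+.5)/4.4-.5,130+(y+.5)/4.4-.5)
z0=.0427;z=.1328-z0+.038
P=[at("top",*D(*p),z) for p in((134,162),(133,180),(138,198),(222,254),(240,250),(262,243),(280,230),(293,215),(300,195))]
o=least_squares(lambda p:[np.hypot(*(q-p))-.040 for q in P],[.58,.056]);print("flange c",o.x,np.round(o.fun,4))
m=at("top",*D(264,223),z);d=m-o.x;print("mark",m,np.hypot(*d),np.degrees(np.arctan2(d[1],d[0]))%360)
# side: predicted flange/spigot silhouette limits for candidate centre x
for cx in(.577,.579,.581):
  th=np.linspace(0,2*np.pi,181);f=lambda r,zz:np.array([proj("side",[cx+r*np.cos(t),.056+r*np.sin(t),zz]) for t in th])
  print(cx,"flange",f(.04,z)[:,0].min().round(1),f(.04,z)[:,0].max().round(1),"spigot",f(.028,z-.03)[:,0].min().round(1),f(.028,z-.03)[:,0].max().round(1))
print("img",S(522,88)[0],S(668,82)[0],S(546,130)[0],S(645,130)[0])
# plate seen from side at .047
for p in((.5784+.0,.0),):pass
```

```text
flange c [0.57727202 0.05697154] [-0.0001  0.0005  0.0001  0.     -0.0007  0.0001  0.0003  0.0007 -0.0002]
mark [0.55225722 0.03575937] 0.032797800909713085 220.2974389041296
0.577 flange 268.8 302.2 spigot 274.6 297.6
0.579 flange 268.0 301.4 spigot 273.8 296.8
0.581 flange 267.2 300.5 spigot 272.9 295.9
img 268.25 301.4318181818182 273.70454545454544 296.20454545454544
```

Run:
```python
from h import *
g=lambda x,y:(220+(x+.5)/3.5-.5,145+(y+.5)/3.5-.5)
print("side well",at("side",*g(232,117),.047),"ends",at("side",*g(192,117),.047),at("side",*g(273,117),.047))
```

```text
side well [0.579558   0.05622241] ends [0.60815877 0.05592504] [0.55024455 0.0565272 ]
```

>>> apply_moves(
  motion=[
    {"x":0.14,"y":-0.06,"z":-2,"yaw":0,"hand":-1},
    {"x":0.14,"y":-0.06,"z":-3.6,"yaw":0,"hand":-1},
    {"x":0.14,"y":-0.06,"z":-4.0,"yaw":0,"hand":-1},
    {"x":0.14,"y":-0.06,"z":-4.2,"yaw":0,"hand":-1},
    {"x":0.14,"y":-0.06,"z":-4.4,"yaw":0,"hand":-1},
  ],
)

```text
clock: 6.98
position: [0.5806, 0.055, 0.0892]
ee_rot: [-1.05, 2.96, -0.0]
force: [-0.8, -0.6, 0.6]
width: 0.13
gripper_force: 25.0
```

>>> apply_moves(
  motion=[
    {"x":0,"y":0,"z":0,"yaw":0,"hand":-1},
    {"x":-0.05,"y":0.03,"z":-0.1,"yaw":0,"hand":-1},
    {"x":-0.05,"y":0.03,"z":-0.2,"yaw":0,"hand":-1},
    {"x":-0.05,"y":0.03,"z":-0.2,"yaw":0,"hand":-1},
  ],
)

```text
clock: 7.48
position: [0.5797, 0.0551, 0.0867]
ee_rot: [1.05, -2.961, -0.0]
force: [0.7, -0.6, -3.8]
width: 0.129
gripper_force: 25.0
```

>>> apply_moves(
  motion=[
    {"x":0,"y":0,"z":-0.4,"yaw":0,"hand":-1},
    {"x":0,"y":0,"z":-0.8,"yaw":0,"hand":-1},
    {"x":0,"y":0,"z":-1.2,"yaw":0,"hand":-1},
    {"x":0,"y":0,"z":-1.5,"yaw":0,"hand":-1},
    {"x":0,"y":0,"z":-1.5,"yaw":0,"hand":-1},
  ],
)

```text
clock: 8.1
position: [0.5796, 0.0552, 0.0714]
ee_rot: [1.05, -2.96, -0.0]
force: [-1.4, -1.5, -3.5]
width: 0.128
gripper_force: 25.0
```

>>> apply_moves(
  motion=[
    {"x":0,"y":0,"z":-0.15,"yaw":0,"hand":-1},
    {"x":0,"y":0,"z":-0.3,"yaw":0,"hand":-1},
    {"x":0,"y":0,"z":-0.4,"yaw":0,"hand":-1},
    {"x":0,"y":0,"z":-0.4,"yaw":0,"hand":-1},
  ],
)

```text
clock: 8.6
position: [0.5797, 0.0551, 0.0677]
ee_rot: [1.05, -2.961, 0.0]
force: [-0.3, -1.1, -4.1]
width: 0.128
gripper_force: 25.0
```

Underside is at about 25 mm with no contact force, so it's apparently already entering over the key. I'll go gently further.

>>> apply_moves(
  motion=[
    {"x":0,"y":0,"z":-0.15,"yaw":0,"hand":-1},
    {"x":0,"y":0,"z":-0.25,"yaw":0,"hand":-1},
    {"x":0,"y":0,"z":-0.3,"yaw":0,"hand":-1},
  ],
)

```text
clock: 8.98
position: [0.5797, 0.0552, 0.0647]
ee_rot: [1.05, -2.961, -0.0]
force: [-1.0, -0.6, -3.5]
width: 0.129
gripper_force: 25.0
```

>>> apply_moves(
  motion=[
    {"x":0,"y":0,"z":-0.2,"yaw":0,"hand":-1},
    {"x":0,"y":0,"z":-0.35,"yaw":0,"hand":-1},
    {"x":0,"y":0,"z":-0.45,"yaw":0,"hand":-1},
    {"x":0,"y":0,"z":-0.5,"yaw":0,"hand":-1},
    {"x":0,"y":0,"z":-0.5,"yaw":0,"hand":-1},
  ],
)

```text
clock: 9.6
position: [0.5797, 0.0552, 0.0598]
ee_rot: [1.05, -2.961, -0.0]
force: [-1.7, -1.3, -2.8]
width: 0.128
gripper_force: 25.0
```

>>> apply_moves(
  motion=[
    {"x":0,"y":0,"z":-0.05,"yaw":0,"hand":-1},
    {"x":0,"y":0,"z":-0.08,"yaw":0,"hand":-1},
    {"x":0,"y":0,"z":-0.08,"yaw":0,"hand":-1},
  ],
)

```text
clock: 9.98
position: [0.5796, 0.0552, 0.0597]
ee_rot: [-1.05, 2.961, 0.0]
force: [-5.4, -1.8, 6.8]
width: 0.127
gripper_force: 25.0
```

The flange contact is felt: about 10 N upward, with z stopped at the home height. Releasing and retreating.

>>> apply_moves(
  motion=[
    {"x":0,"y":0,"z":0.05,"yaw":0,"hand":-1},
    {"x":0,"y":0,"z":0.05,"yaw":0,"hand":-0.4},
    {"x":0,"y":0,"z":0.05,"yaw":0,"hand":-0.2},
    {"x":0,"y":0,"z":0.05,"yaw":0,"hand":-0.2},
    {"x":0,"y":0,"z":0.05,"yaw":0,"hand":-0.2},
    {"x":0,"y":0,"z":0.05,"yaw":0,"hand":-0.2},
  ],
)

```text
clock: 10.72
position: [0.5798, 0.0552, 0.0594]
ee_rot: [-1.05, 2.961, 0.0]
force: [-0.5, 0.8, 1.0]
width: 0.399
gripper_force: 0.0
```

>>> apply_moves(
  motion=[
    {"x":0,"y":0,"z":2,"yaw":0,"hand":-0.2},
    {"x":0,"y":0,"z":5,"yaw":0,"hand":-0.2},
    {"x":0,"y":0,"z":10,"yaw":0,"hand":-0.2},
    {"x":-3,"y":5,"z":14,"yaw":0,"hand":-0.2},
    {"x":-6,"y":10,"z":14,"yaw":0,"hand":-0.2},
    {"x":-10,"y":15,"z":14,"yaw":0,"hand":-0.2},
    {"x":-13,"y":20,"z":14,"yaw":0,"hand":-0.2},
    {"x":-13,"y":20,"z":14,"yaw":0,"hand":-0.2},
    {"x":-13,"y":20,"z":14,"yaw":0,"hand":-0.2},
    {"x":-13,"y":20,"z":14,"yaw":0,"hand":-0.2},
  ],
)

```text
clock: 11.98
position: [0.4506, 0.2538, 0.1994]
ee_rot: [1.047, -2.962, 0.001]
force: [-0.4, -0.7, 0.1]
width: 0.4
gripper_force: 0.0
```

Run:
```python
from h import *
t=get_image("top");s=get_image("side");o=observe();print(o["position"].round(4),o["width"],o["clock"],o["force"])
a=cv2.resize(t[100:190,340:430],None,fx=4.4,fy=4.4,interpolation=cv2.INTER_CUBIC)
b=cv2.resize(s[140:230,240:330],None,fx=4.4,fy=4.4,interpolation=cv2.INTER_CUBIC)
cv2.imwrite("pics/end.png",np.hstack([a,b]))
```

```text
[0.4505 0.2539 0.1993] 0.3995267217416361 12.075 [-0.38409556 -1.12606193  0.5715143 ]
```

View pics/end.png

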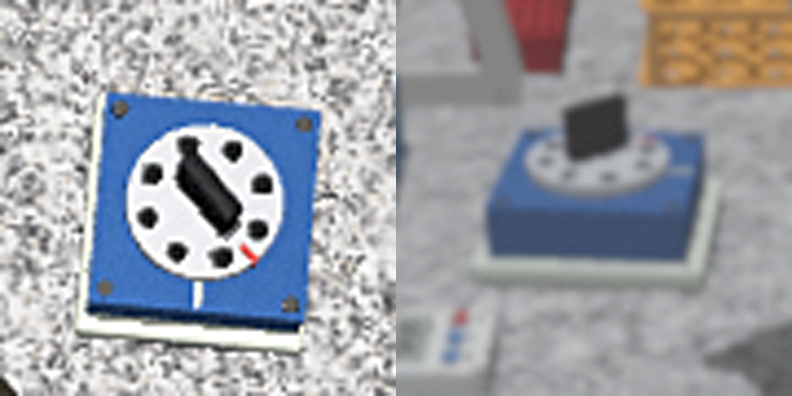

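The block is seated: flange flat on the blue plate, centred at crop (205,200), red mark at (249,254), gripper clear.

```bash
python3 -c "
from cell import *
print(sign_off())"
```

```text
the job is handed in; nothing more can be done
None
```

The block is fully home in the blue holder's well, its flange flat on the plate and the gripper released and clear. The key showed in the top camera at about 43° from the white mark, so I lined the notch up by sight and it dropped in without turning to and fro; the job was handed in at about 12 s, and `sign_off` gave no verdict.

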